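Set the side stop and hold the bracket in the marking corner

ROBOT

A 6-joint arm with a two-finger parallel gripper is mounted at the origin on the work surface. World frame = base frame: x ahead of the robot, y to its left, z up, the work surface at z = 0. Lengths are in m, angles in rad, forces in N, time in s.
With the tool pointing down it reaches from about 0.25 to 0.8 m from the base axis. Payload 3.9 kg.
Tool frame: the origin (TCP) lies midway between the tips of the shut fingers; the grasp point (between the pads) lies 19 mm behind it (bot.grasp_offset is the y of the grasp point in the tool frame, in m); y points along the fingers, z is the direction in which the jaws open and shut, and the axes are right-handed (so a half turn about y gives the same grasp; the last joint's range is limited). The gripper opens to 85 mm and grips with 20 to 120 N. Pads are 22 mm wide; open, the fingers measure 114 mm over their backs; the gripper's body (76 mm by 85 mm) begins 54 mm behind the grasp point. The pads swing forward as they close: fully open they stand 13 mm farther back than shut.
Start: joints at [-1.348, 0.26, -0.138, 1.173, 0, 1.571], TCP at [0.116, -0.512, 0.231] pointing down, gripper open.
Joint ranges: [-2.78, 2.78], [-0.83, 1.72], [-1.28, 1.37], [-1.9, 2.12], [-1.57, 1.48], [-3.14, 3.14]. Speed limits (rad/s): [2.57, 2.57, 3.14, 3.14, 3.14, 3.14].

INTERFACE

Orientations are given as a unit quaternion [x, y, z, w].
In Python, from rig import bot, planner, cams, ticket gives the robot as it stands. The module is installed in compiled form; this text tells all that it offers. Calls block until the motion is done:
- bot.reach(position, orientation): joint-space move of the TCP to a pose.
- bot.move_l(position, vel=0.15, rotation=None, max_force=None): straight line of the TCP; rotation=None keeps the orientation; vel is the mean speed in m/s. With max_force (N) it stops when the force on the tool has changed by that much, and returns True; else False.
- bot.move_j(angles): joint-space move.
- bot.move_gripper(opening, squeeze=None): finger opening in m; squeeze is the grip in N (None keeps the last); returns when the fingers have stopped.
- bot.dwell(seconds).
- planner.solve_ik(position, orientation): joint angles nearest the present ones, or None.
- bot.observe(): the state.
- cams.capture(name): name is "scene" or "top"; returns (picture, depth): 384x512x3 uint8, blue, green, red; 384x512 float32, m along the optical axis (not along the pixel's ray), 0 where there is no reading.
- cams.get_calibration(name): a dict with "fx", "fy", "cx", "cy" (pixels), "camera_from_world" (4x4, takes a point from world to camera coordinates). Camera axes: x right, y down, z forward; pixel columns grow to the right and rows downward; lengths in m; the calibration is good to about 2 mm. A picture is of the moment at which its call begins. get_calibration takes no time and is no camera call.
A pose or a line that the arm cannot do raises bot.PlanningError and nothing moves.
- ticket.hand_in(): hands the job in, once; it reports no verdict.
The state is a dict: "time": time; "q": joint angles; "qvel": joint speeds; "joint_torque": joint torques, N m; "eef_pos": TCP position; "tcp_rot": TCP orientation; "wrist_force": force on the tool from outside, world axes, zero at the start; "ft_torque": the same for the moment, N m; "finger_gap": finger opening in m.
Only numpy, scipy, OpenCV 4.12 (cv2) and the standard library are available. Lean on these libraries where they do the work, as an engineer would, in place of code of your own. Each camera call takes 0.05 s, during which the arm holds its last target. There are 200 camera calls.

TASK

Get the eye bracket ready for marking: first turn the black knob until the side stop's pointer lines up with the tip of the brass set-mark, then set the bracket on the base plate and push it into the corner, with its full-height flat back against the rear fence (the one with the marking head behind its window) and its left side against the side stop. Finish while holding it there: the program ends with the fingers still on the bracket, keeping it flat on the plate and pressed against both fences at once, without pushing the stop off its mark. Leave the other parts on the table where they are.

Things in the scene. Friction and masses are not known exactly. Their poses are not given: they have to be found in the camera images.
- fixture: Fixed marking station: steel base plate, x axis towards rear fence and marking head, y left towards the knob, z up; origin on the table. In its frame (mm): plate x -50..220, y -115..195, top z 15; fence face x 50; pinion housing x -19..37, y 119..165, top z 41; knob axis x 4, y 142; marking head x 108..208, y -36..36, top z 87, its nose reaching the window.
- rear_fence: Rear fence on the plate: two steel halves 20 mm thick (x), 20 mm high, y -105..-12 and 12..105 mm, with a 24 mm window between for the marking pin. Origin mid window, at plate top (fixture z 15), in the plane of the front face, which looks to -x; axes as the fixture's. A scale is engraved on top of its left half.
- side_stop: Steel block 70 x 40 x 20 mm sliding along y in front of the fence's left half, on a rack bar that runs left into the housing. Origin at plate top in the plane of its stop face, which looks to -y and spans x -22..48 mm; axes as the fixture's. Travels 30 mm: face at fixture y 55 mm (wound out) to 25 mm. Only the knob should move it; it slips if pushed with over about 35 N.
- pointer (a point): Tip of the thin black pointer on top of the side stop, 20 mm left (+y) of the stop face, moving with it along the scale on top of the fence.
- mark (a point): Tip of the set-mark: a brass rider, 20 x 11 mm, clipped over the back edge of the fence's scale, its tip facing the pointer's. Fixed; set differently each time, 5 to 22 mm right (-y) of where the pointer starts. Axes as the fixture's; lined up when the pointer's y in this frame is 0.
- knob_top (a point): Centre of the top of the black fluted knob: 35 mm diameter, 26 mm tall (fixture z 47..73 mm), upright axis, gripped from above at any yaw. Turned clockwise seen from above it moves the stop and pointer to -y (right), 8 mm per radian; anticlockwise back. Stiff (about 0.3 N m), stays where it is left.
- bracket: Loose aluminium eye bracket, about 0.33 kg; origin mid underside (64 x 84 mm), z up. Along x: foot 12 mm high with two bolt holes, x -32..-2 mm, then a block 24 mm high to the flat back at x 32; y -42..42. On the block, centred at x 15, y 0, an upright lug with an eye, to grip across its thickness: 14 mm (y), 34 mm wide (x), z 24 to its round top at z 74.
- back_face (a point): Middle of the bracket's flat back face (bracket x 32, y 0, z 10 mm), which goes against the rear fence.
- side_face (a point): On the bracket's left side face (bracket x 15, y 42, z 10 mm), which goes against the side stop.
- wheel_a: Bystander: aluminium compressor wheel, 60 mm across, 38 mm high; origin underneath.
- wheel_b: Bystander: a like compressor wheel.
- housing_a: Bystander: steel bearing housing, 92 mm across, 60 mm high; origin underneath.
- housing_b: Bystander: a like bearing housing.
- threadlock: Bystander: red bottle 32 mm across, 115 mm high; origin underneath.
- wrench: Bystander: wrench 160 mm long lying flat, along its x axis.
- brush_pot: Bystander: white pot 60 mm across, 85 mm high, with brushes to 170 mm; origin underneath.
Not all that is in view belongs to the job. What is shaped like the bracket but purple or turquoise is not meant.

How it is judged:
On the way:
1. the side stop is set: its pointer is lined up with the set-mark and the knob let go, before the bracket touches the stop (y of pointer in the frame of mark between -0.0025 and 0.0025 m and contact force between the fingers and fixture below 0.5 N and contact force between bracket and side_stop below 0.1 N), for 0.2 s.
At the end, for the whole second after the job is handed in: Last second: fingers hold the bracket still, flat on the plate and square (3 mm, 0.04 rad), back within 3 mm of the rear fence and left side within 3 mm of the stop, over 1 N on each; pointer within 2.5 mm of the mark; other parts within 30 mm of their start (y of pointer in the frame of mark between -0.0025 and 0.0025 m and contact force between bracket and rear_fence above 1 N and contact force between bracket and side_stop above 1 N and contact force between the fingers and bracket above 1 N and x of back_face in the frame of rear_fence between -0.003 and 0.003 m and y of side_face in the frame of side_stop between -0.003 and 0.003 m and z of bracket in the frame of rear_fence between -0.003 and 0.003 m and angle between the x axis of bracket and the x axis of fixture, either way round below 0.04 rad and angle between bracket's own z axis and vertical below 0.04 rad and linear speed of bracket below 0.01 m/s and distance of each of wheel_a, wheel_b, housing_a, housing_b, threadlock, wrench, brush_pot from where it was at the start of the episode below 0.03 m); the arm keeps its last pose, push and grip.
It fails at once if one of the other parts on the table is knocked away (more than 30 mm) (distance of any of wheel_a, wheel_b, housing_a, housing_b, threadlock, wrench, brush_pot from where it was at the start of the episode above 0.03 m).
It also fails if it takes over 72 s, if anything falls off the work surface, if the arm or the gripper's body presses on something with over 40 N, if the wrist force passes 120 N, or if a joint passes its speed limit or range.

## Working session

There is one attempt and no reset: what is moved stays moved. The work goes in short steps, each a Python script; the robot and the scene stay as the last script left them, time stands still between calls to the robot, and variables do not carry over. Pictures are saved under pics/ and viewed, about 8 in all and at most 12, crops included, and the job is handed in when it is done.

```bash
mkdir -p pics; cat > h.py <<'E'
import numpy as np, cv2
from rig import bot, planner, cams, ticket
def px2w(name,u,v,z):
    c=cams.get_calibration(name);T=np.linalg.inv(np.array(c["camera_from_world"]))
    d=T[:3,:3]@np.array([(u-c["cx"])/c["fx"],(v-c["cy"])/c["fy"],1.]);o=T[:3,3]
    return o+d*(z-o[2])/d[2]
def w2px(name,p):
    c=cams.get_calibration(name);q=np.array(c["camera_from_world"])@np.append(p,1)
    return c["fx"]*q[0]/q[2]+c["cx"],c["fy"]*q[1]/q[2]+c["cy"]
def cloud(name,D):
    c=cams.get_calibration(name);T=np.linalg.inv(np.array(c["camera_from_world"]))
    v,u=np.indices(D.shape);P=np.stack([(u-c["cx"])/c["fx"]*D,(v-c["cy"])/c["fy"]*D,D],-1)
    return P@T[:3,:3].T+T[:3,3]
E
python3 - <<'E'
from h import *
for n in("scene","top"):
    p,d=cams.capture(n);np.savez(f"pics/{n}0.npz",p=p,d=d);cv2.imwrite(f"pics/{n}0.png",p)
    c=cams.get_calibration(n);print(n,c["fx"],np.linalg.inv(c["camera_from_world"]).round(3))
print(bot.observe(),bot.grasp_offset)
E
```

```text
scene 387.528589627547 [[ 0.654  0.476 -0.588  1.253]
 [ 0.756 -0.433  0.49  -0.658]
 [-0.021 -0.766 -0.643  0.92 ]
 [ 0.     0.     0.     1.   ]]
top 460.8217064569514 [[ 0.022 -0.992  0.123  0.33 ]
 [-1.    -0.023 -0.005  0.005]
 [ 0.008 -0.123 -0.992  1.363]
 [ 0.     0.     0.     1.   ]]
{'time': 0.1, 'q': array([-1.34801822e+00,  2.60609471e-01, -1.39265347e-01,  1.17269275e+00,
        2.88065046e-05,  1.57077856e+00]), 'qvel': array([-0.00132183, -0.00362024,  0.00405221, -0.00066029,  0.00024689,
       -0.00106938]), 'joint_torque': array([ 8.68186507e-04, -4.06507301e+01,  2.54527920e+01,  1.00975600e-02,
       -1.28487318e-04,  1.03155722e-05]), 'eef_pos': array([ 0.11586494, -0.51141681,  0.23054321]), 'tcp_rot': array([-0.07866686,  0.7033471 , -0.70210014,  0.0785479 ]), 'wrist_force': array([ 0.69662022, -0.29979358,  0.34932501]), 'ft_torque': array([ 0.0170691 ,  0.02428998, -0.01299612]), 'finger_gap': 0.08546601130782167} -0.0187
```

View pics/top0.png

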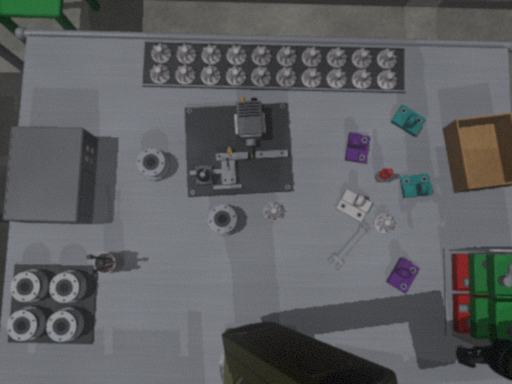

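View pics/scene0.png

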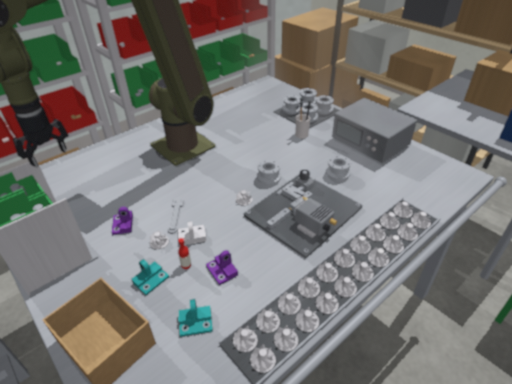

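The top view shows the fixture around (238,150) with its knob at (204,175). The white bracket is at (354,205), with a wheel at (384,223) and the wrench at (350,245) close by. I'll enlarge both.

```bash
python3 - <<'E'
from h import *
p=cv2.imread("pics/top0.png");s=cv2.imread("pics/scene0.png")
r=lambda im,x,y,w,h,k:cv2.resize(im[y:y+h,x:x+w],None,fx=k,fy=k,interpolation=cv2.INTER_CUBIC)
a=r(p,180,95,120,105,5);b=r(p,325,180,40,105,5)
cv2.imwrite("pics/c1.png",np.hstack([a,b]))
for n in("top","scene"):
    z=np.load(f"pics/{n}0.npz");P=cloud(n,z["d"])
    np.save(f"pics/P{n}.npy",P)
P=np.load("pics/Ptop.npy")
for u,v in[(300,250),(200,135),(270,180),(204,175),(354,205),(345,205),(360,198)]:print(u,v,P[v,u].round(4))
z=np.load("pics/top0.npz")["p"][180:235,325:400].reshape(-1,3)
E
```

```text
300 250 [ 0.3284 -0.1106  0.0013]
200 135 [0.6635 0.1942 0.0134]
270 180 [ 0.5314 -0.018   0.0188]
204 175 [0.533  0.1699 0.0742]
354 205 [ 0.4625 -0.2652  0.0224]
345 205 [ 0.4628 -0.2404  0.0141]
360 198 [ 0.4776 -0.2718  0.0739]
```

View pics/c1.png

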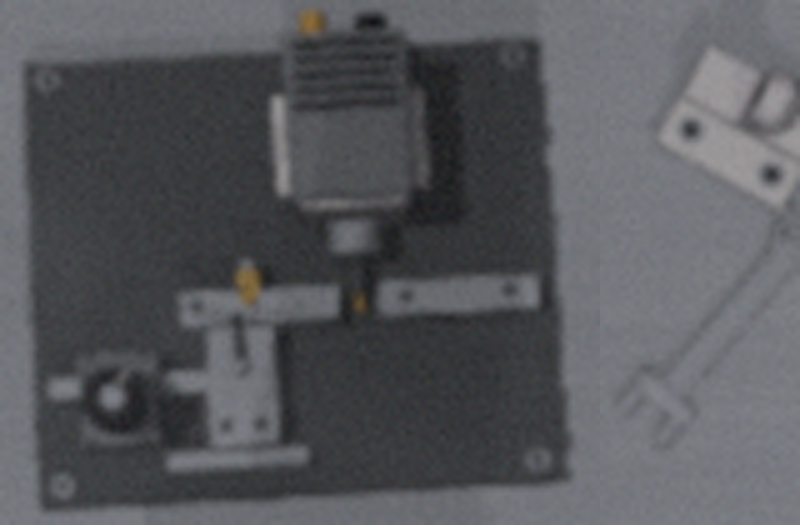

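The crop has the pointer tip near crop (238,318) and the brass mark's tip near (249,300), so the gap is only a few mm. The fixture is yawed by a few degrees, and the bracket's foot points down-left in the image. Next I'll measure all of this numerically.

```bash
cat >> h.py <<'E'
def avg(n,k=8):
    F=[cams.capture(n) for _ in range(k)]
    D=np.stack([f[1] for f in F]);D[D==0]=np.nan
    return np.mean([f[0].astype(float) for f in F],0),np.nanmedian(D,0)
E
python3 - <<'E'
from h import *
import warnings;warnings.filterwarnings("ignore")
A={n:avg(n) for n in("top","scene")}
for n in A:np.savez(f"pics/{n}1.npz",p=A[n][0],d=A[n][1]);cv2.imwrite(f"pics/{n}1.png",A[n][0])
p,d=A["top"];P=cloud("top",d)
g=p.mean(2)
# plate
m=np.zeros(g.shape,np.uint8);m[95:205,180:300]=(g[95:205,180:300]<85)
print("grey plate/table",g[130,200],g[180,310])
m=cv2.morphologyEx(m,cv2.MORPH_CLOSE,np.ones((15,15)))
c=max(cv2.findContours(m,0,1)[0],key=cv2.contourArea)[:,0]
w=np.array([px2w("top",u,v,.015)[:2] for u,v in c])*1000
r=cv2.minAreaRect(w.astype(np.float32));print("plate rect",r);print(cv2.boxPoints(r).round(1))
# knob
s=lambda u0,u1,v0,v1:P[v0:v1,u0:u1].reshape(-1,3)
k=s(190,220,160,190);kk=k[(k[:,2]>.066)&(k[:,2]<.08)];print("knob",len(kk),kk.mean(0),np.ptp(kk,0))
# bracket
b=s(325,375,183,228)
for lo,hi in((.008,.016),(.02,.028),(.05,.08)):
    q=b[(b[:,2]>lo)&(b[:,2]<hi)];print(lo,len(q),q.mean(0).round(4),cv2.minAreaRect((q[:,:2]*1000).astype(np.float32)))
# depth fence
f=s(205,295,140,165);q=f[(f[:,2]>.03)&(f[:,2]<.041)];print("fence",cv2.minAreaRect((q[:,:2]*1000).astype(np.float32)))
E
```

```text
grey plate/table 61.541666666666664 119.95833333333333
plate rect ((634.6402587890625, 79.23321533203125), (292.5815734863281, 312.9500732421875), 4.533536434173584)
[[476.4 223.7]
 [501.2 -88.3]
 [792.8 -65.2]
 [768.1 246.8]]
knob 128 [0.53624614 0.17404663 0.07309173] [0.0344512  0.03640838 0.00970786]
0.008 320 [ 0.4473 -0.2598  0.0127] ((443.55743408203125, -262.2897033691406), (127.033447265625, 56.63657760620117), 39.6199951171875)
0.02 264 [ 0.4766 -0.2719  0.0249] ((476.7852783203125, -273.1177978515625), (83.95796203613281, 34.070865631103516), 61.94503402709961)
0.05 73 [ 0.4754 -0.2707  0.0689] ((476.7427673339844, -272.4844665527344), (14.151124000549316, 33.04164505004883), 63.74033737182617)
fence ((613.8568725585938, 39.135963439941406), (61.0941162109375, 209.29200744628906), 10.523336410522461)[ WARN:0@47.026] global loadsave.cpp:1063 imwrite_ Unsupported depth image for selected encoder is fallbacked to CV_8U.
```

```bash
python3 - <<'E'
from h import *
z=np.load("pics/top1.npz");p=z["p"];g=p.mean(2)
def edge(pts_fixed,axis,lo,hi,thr=90):
    out=[]
    for f in pts_fixed:
        l=g[lo:hi,f] if axis==0 else g[f,lo:hi]
        i=np.flatnonzero((l[:-1]-thr)*(l[1:]-thr)<0)
        if len(i)!=1: continue
        i=i[0];t=lo+i+(thr-l[i])/(l[i+1]-l[i])
        out.append((f,t) if axis==0 else (t,f))
    return np.array(out)
def line(name,E,z):
    w=np.array([px2w("top",u,v,z)[:2] for u,v in E])
    vx,vy,x,y=cv2.fitLine((w*1000).astype(np.float32),cv2.DIST_HUBER,0,.01,.01).ravel()
    print(name,len(w),"dir deg",np.degrees(np.arctan2(vy,vx)).round(2),"pt",x.round(1),y.round(1));return (vx,vy,x,y)
line("front z0",edge(range(200,285),0,185,202),.0)
line("front z15",edge(range(200,285),0,185,202),.015)
line("left",edge(range(112,185),1,178,195),.015)
line("right",edge(range(115,188),1,284,302),.015)
line("back",edge(list(range(190,232))+list(range(268,285)),0,97,112),.015)
# knob dark contour around (204,175)
np.set_printoptions(linewidth=220)
print(g[142:166,256:290:3].T.round(0).astype(int))
print(g[138:172,216:240].round(0).astype(int))
E
```

```text
front z0 57 dir deg -85.54 pt 489.9 66.8
front z15 57 dir deg -85.54 pt 488.2 66.1
left 68 dir deg 4.48 pt 628.7 235.6
right 64 dir deg 4.65 pt 627.5 -78.6
back 59 dir deg -85.37 pt 758.2 109.1
[[ 42  42  43  41  39  46  51  51  58  78  93  97 101 101  96  84  66  53  52  52  53  52  55  54]
 [ 39  36  37  36  40  48  53  53  64  94 105  99  96 103 105  93  68  52  52  53  54  54  54  53]
 [ 53  52  53  53  53  53  53  52  63  88  98  90  87  97 102  82  59  50  53  52  54  54  55  52]
 [ 52  53  53  53  52  54  52  54  66  92 105 106 108 107 102  77  52  50  53  54  53  53  55  52]
 [ 53  53  54  53  54  55  51  55  70  95 105 108 107 107 104  80  49  49  53  52  55  55  55  55]
 [ 53  53  53  54  54  54  53  61  83 101 107 108 107 108 107  81  51  48  51  53  54  55  54  53]
 [ 54  55  54  52  54  53  52  62  89 104 107 107 105 106 103  79  56  51  54  54  56  55  55  54]
 [ 55  53  54  54  55  53  53  65  94 107 108 108 108 105  94  69  54  53  53  55  55  56  54  54]
 [ 55  56  55  55  55  54  54  63  88  97  94  95 102 104  84  59  50  54  54  56  56  55  56  55]
 [ 59  57  55  
[... 2949 characters left out ...]
6  57]
 [ 59  60  61  61  70  92 114 119 117 114  99  73  64  89 112 118 117 110  88  55  41  41  50  54]
 [ 59  62  61  60  67  93 115 118 118 116 105  85  76  91 112 119 117 110  90  58  42  43  48  56]
 [ 55  57  61  60  68  93 113 119 118 116 113 104  96  93 104 115 116 111  91  61  46  41  49  56]
 [ 66  70  73  73  80  95 115 118 117 118 115 111 101  92 101 114 115 109  90  62  44  42  50  58]
 [101 102 102 103 105 109 117 120 118 118 112 102  93  93 107 115 113 106  91  66  47  43  49  54]
 [119 119 119 118 120 120 121 119 119 117 115 108 104 108 115 118 112 106  95  72  48  44  50  58]
 [121 122 123 122 122 122 121 119 118 119 118 116 117 117 116 118 114 107  99  76  51  44  51  58]]
```

```bash
cat >> h.py <<'E'
YAW=np.radians(4.55);EX=np.array([np.cos(YAW),np.sin(YAW)]);EY=np.array([-np.sin(YAW),np.cos(YAW)])
O=EX*.5438+EY*-.0113
def f2w(x,y): return O+EX*x+EY*y
def w2f(p): d=np.asarray(p)[:2]-O; return np.array([d@EX,d@EY])
def gap(img,u0=222,u1=238,verbose=False):
    # pointer and mark y in the fixture frame (mm), from top view
    g=img.mean(2);sat=img[:,:,2]-img[:,:,0]
    M=[];Q=[]
    for v in range(148,156):
        s=np.clip(sat[v,u0:u1]-12,0,None)
        if s.sum()>30: M.append(w2f(px2w("top",(np.arange(u0,u1)*s).sum()/s.sum(),v,.037))*1000)
    for v in range(160,167):
        row=g[v,u0-1:u1]; s=np.clip(100-row,0,None)
        # interior dark dip: bounded by bright stop on both sides
        br=np.flatnonzero(row>108); 
        if len(br)<2: continue
        s[:br[0]]=0;s[br[-1]:]=0
        if s.sum()>15: Q.append(w2f(px2w("top",(np.arange(u0-1,u1)*s).sum()/s.sum(),v,.037))*1000)
    M=np.array(M);Q=np.array(Q)
    if verbose: print("mark\n",M.round(1),"\nptr\n",Q.round(1))
    return np.median(Q[:,1])-np.median(M[:,1])
E
python3 - <<'E'
from h import *
p=np.load("pics/top1.npz")["p"];print(gap(p,verbose=True))
print((p[:,:,2]-p[:,:,0])[146:160,222:236].round(0).astype(int))
s=np.load("pics/scene1.npz")["p"]
print("scene px mark guess",w2px("scene",[*f2w(.055,.070),.037]),"knob",w2px("scene",[*f2w(.004,.142),.073]))
u,v=map(int,w2px("scene",[*f2w(.045,.065),.037]))
cv2.imwrite("pics/s1.png",cv2.resize(s[v-35:v+35,u-45:u+45],None,fx=8,fy=8,interpolation=cv2.INTER_CUBIC).clip(0,255).astype(np.uint8));print(u,v)
E
```

```text
mark
 [[80.2 66.1]
 [77.2 66.3]
 [74.2 66.1]
 [71.3 66. ]
 [68.3 65.9]
 [65.3 66.4]
 [62.3 66.7]] 
ptr
 [[44.8 73. ]
 [41.8 72.7]
 [38.8 72.4]
 [35.9 72.2]
 [32.9 72.2]
 [29.9 72. ]]
6.184224137615971
[[-4 -2 -5 -3 -3 -4 -5 -5 -4 -4 -5 -3 -3 -3]
 [-3 -2 -5 -3 -3 -2 -4 -3 -2 -2 -3 -3 -2 -4]
 [-3 -4 -4 -3 -2  8 15 18 19 13  0 -4 -2 -2]
 [-4 -5 -2 -4  5 30 47 50 51 36  9 -3 -2 -2]
 [-3 -5 -4 -4  8 42 63 65 63 46 16 -2 -2 -3]
 [-3 -4 -4 -4  9 38 60 64 62 50 16 -3 -4 -4]
 [-3 -3 -4 -4  2 26 51 61 62 46  8 -6 -6 -6]
 [-6 -5 -5 -7 -4 15 45 62 59 35  2 -9 -6 -6]
 [-7 -7 -7 -8 -5 10 41 58 50 22 -3 -9 -8 -7]
 [-7 -8 -8 -8 -8  1 20 36 29  5 -8 -8 -8 -8]
 [-8 -8 -8 -8 -8 -6  0  6  4 -4 -8 -7 -8 -7]
 [-8 -6 -8 -7 -6 -7 -6 -6 -6 -7 -8 -7 -8 -6]
 [-8 -8 -7 -7 -5 -5 -5 -7 -7 -7 -7 -6 -7 -5]
 [-7 -6 -6 -6 -5 -4 -4 -5 -5 -5 -5 -5 -6 -6]]
scene px mark guess (np.float64(300.99175473086297), np.float64(195.9030121752945)) knob (np.float64(303.2735301307019), np.float64(171.9990156670436))
297 195
```

View pics/s1.png

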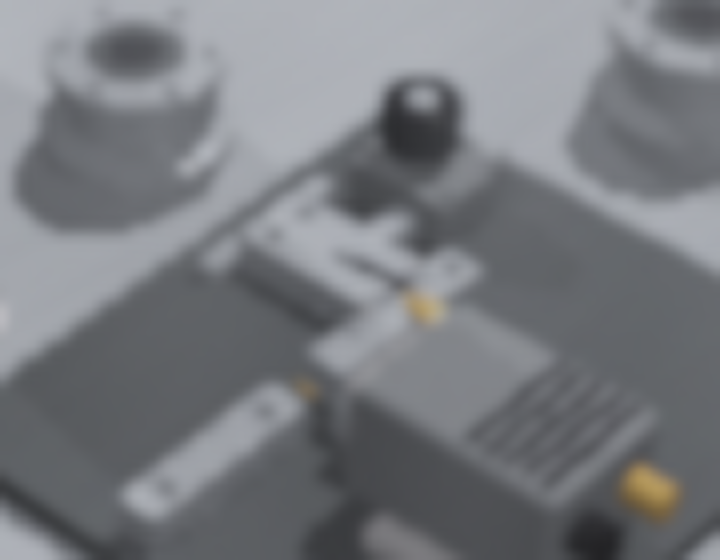

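The mark is at fixture y≈66.5 mm and the pointer at ≈72.5 mm. The stop's left and right edges put its midpoint at the same place as the pointer, so the gap is about 6.2 mm, or 0.77 rad clockwise.

```bash
cat >> h.py <<'E'
from scipy.spatial.transform import Rotation as R
def down(a):
    z=np.array([np.cos(a),np.sin(a),0]);y=np.array([0,0,-1.]);return R.from_matrix(np.c_[np.cross(y,z),y,z]).as_quat()
def turn_knob(a0,da):
    k=f2w(.004,.142)
    bot.move_gripper(.06)
    bot.reach([*k,.15],down(a0)); print("down hit",bot.move_l([*k,.052],vel=.1,max_force=15))
    bot.move_gripper(0,squeeze=70); o=bot.observe();print("gap",o["finger_gap"],"pos",o["eef_pos"])
    q=np.array(o["q"]);qe=planner.solve_ik(o["eef_pos"],down(a0+da));print("dq",(np.array(qe)-q).round(3))
    n=max(2,int(abs(da)/.2))
    for i in range(1,n+1):
        bot.move_j(planner.solve_ik(o["eef_pos"],down(a0+da*i/n)))
    o2=bot.observe();print("torque",o2["ft_torque"],"wf",o2["wrist_force"])
    bot.move_gripper(.06); p=bot.observe()["eef_pos"]
    bot.move_l([p[0],p[1],.15],vel=.15);print("t",bot.observe()["time"])
E
python3 - <<'E'
from h import *
o=bot.observe();k=f2w(.004,.142)
print("start jaw dir",R.from_quat(o["tcp_rot"]).as_matrix()[:,2].round(3),"knob",k)
for a in np.arange(-3,3.2,.5):
    q=planner.solve_ik([*k,.06],down(a));print(a.round(1),None if q is None else np.round(q,2))
l=.4767,-.2725
for a in(1.10,1.10-np.pi):print("lug",np.round(planner.solve_ik([*l,.05],down(a)),2))
E
```

```text
start jaw dir [ 0.221 -0.975  0.   ] knob [0.53570529 0.17374455]
-3.0 [ 0.31  0.45 -0.33  0.79  0.   -1.4 ]
-2.5 [ 0.31  0.45 -0.33  0.79  0.   -1.9 ]
-2.0 [ 0.31  0.45 -0.33  0.79  0.   -2.4 ]
-1.5 [ 0.31  0.45 -0.33  0.79  0.   -2.9 ]
-1.0 [ 0.31  0.45 -0.33  0.79  0.    2.88]
-0.5 [ 0.31  0.45 -0.33  0.79  0.    2.38]
0.0 [ 0.31  0.45 -0.33  0.79  0.    1.88]
0.5 [ 0.31  0.45 -0.33  0.79  0.    1.38]
1.0 [ 0.31  0.45 -0.33  0.79  0.    0.88]
1.5 [ 0.31  0.45 -0.33  0.79  0.    0.38]
2.0 [ 0.31  0.45 -0.33  0.79  0.   -0.12]
2.5 [ 0.31  0.45 -0.33  0.79  0.   -0.62]
3.0 [ 0.31  0.45 -0.33  0.79  0.   -1.12]
lug [-0.52  0.44 -0.38  0.75  0.   -0.05]
lug [-0.52  0.44 -0.38  0.75  0.    3.09]
```

```bash
python3 - <<'E'
from h import *
turn_knob(.6,-.775)
# get clear for viewing
p=bot.observe()["eef_pos"];bot.reach([.40,-.20,.2],down(1.10))
im,d=avg("top",6);np.savez("pics/top2.npz",p=im,d=d);print("gap mm",gap(im,verbose=True))
cv2.imwrite("pics/c2.png",cv2.resize(im[135:185,190:260],None,fx=8,fy=8,interpolation=cv2.INTER_CUBIC).clip(0,255).astype(np.uint8))
print(bot.observe()["time"])
E
```

```text
down hit False
gap 0.03301143557721494 pos [0.53749607 0.17472025 0.05345499]
dq [ 0.     0.003  0.005  0.006 -0.001  0.776]
torque [-0.11988972  0.92857999 -0.22693471] wf [-4.98511686 -0.80807463  7.17696406]
t 7.8667
mark
 [[80.2 66.1]
 [77.3 66.3]
 [74.2 66.1]
 [71.2 65.9]
 [68.3 65.9]
 [65.3 66.5]
 [62.3 66.8]] 
ptr
 [[44.4 66.2]
 [41.5 66.5]
 [38.5 66.3]
 [35.5 65.9]
 [32.5 66.1]
 [29.6 66.2]]
gap mm 0.08605615919267962
9.95
```

View pics/c2.png

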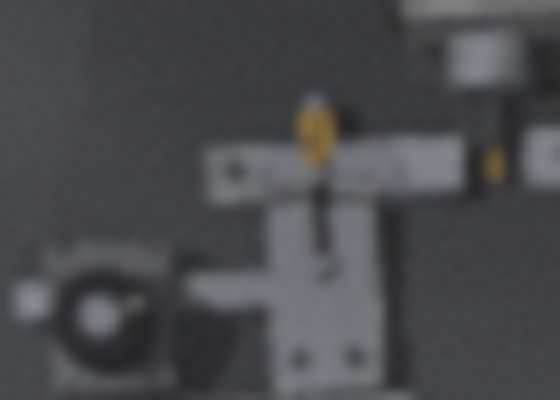

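The pointer and the brass tip line up in the picture at crop (320,200) and (317,165), and the numbers agree at about 0.1 mm. Now for the bracket.

```bash
python3 - <<'E'
from h import *
for u,v in((213,187),(242,186)):print("rail f",w2f(px2w("top",u,v,.02)).round(4))
a=np.radians(63);l=np.array([.4767,-.2725])
bot.move_gripper(.045)
bot.reach([*l,.13],down(a))
print("hit",bot.move_l([*l,.032],vel=.12,max_force=10))
bot.move_gripper(0,squeeze=100);o=bot.observe();print("gap",o["finger_gap"],o["eef_pos"],o["wrist_force"])
bot.move_l([*l,.14],vel=.12);bot.dwell(.2);o=bot.observe();print("gap",o["finger_gap"],o["eef_pos"],o["wrist_force"],o["time"])
im,d=avg("top",4);P=cloud("top",d);np.savez("pics/top3.npz",p=im,d=d)
cv2.imwrite("pics/c3.png",cv2.resize(im[130:270,280:420],None,fx=4,fy=4,interpolation=cv2.INTER_CUBIC).clip(0,255).astype(np.uint8))
im,_=cams.capture("scene");u,v=map(int,w2px("scene",[*l,.14]));cv2.imwrite("pics/c4.png",np.hstack([cv2.imread("pics/c3.png")[:400,:400],cv2.resize(im[v-50:v+50,u-50:u+50],(400,400),interpolation=cv2.INTER_CUBIC)]))
E
```

```text
rail f [-0.0271  0.1197]
rail f [-0.0289  0.0345]
hit False
gap 0.012730994418603482 [ 0.47755547 -0.27282784  0.03297047] [-0.09098825  1.8287383   5.8378693 ]
gap 0.013023818386588561 [ 0.47616684 -0.27217578  0.13914488] [-0.27737753  0.14771453 -4.30374264] 13.425
```

View pics/c4.png

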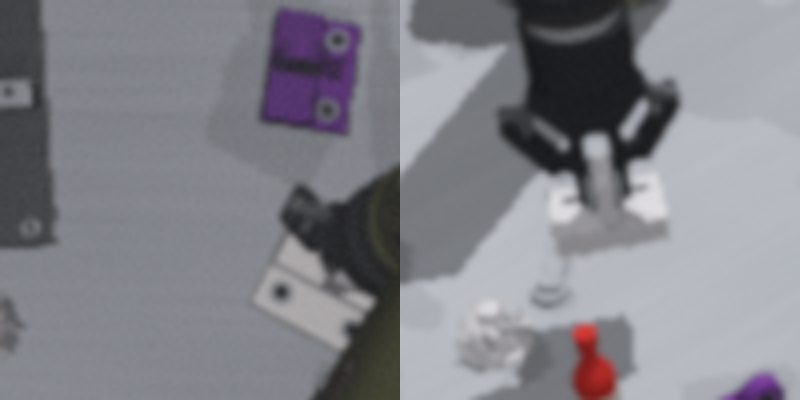

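The bracket is held level and square in the jaws, with the wrist reading about 4 N of weight. Next: carry it over, lower it onto the plate, then push it into the corner.

```bash
python3 - <<'E'
from h import *
q=down(np.radians(94.55));sx,sy=.033,.0044+.0002
def go(x,y,z,**k): return bot.move_l([*f2w(x,y),z],**k)
st=lambda t:(lambda o:print(t,"f",(w2f(o["eef_pos"])*1000).round(2),"z",o["eef_pos"][2].round(4),"F(fix)",np.round([o["wrist_force"][:2]@EX,o["wrist_force"][:2]@EY,o["wrist_force"][2]],1),"t",o["time"]))(bot.observe())
bot.reach([*f2w(sx-.008,sy-.02),.14],q);st("above")
go(sx-.008,sy-.02,.056,vel=.12);bot.dwell(.2);st("low")
print("down",go(sx-.008,sy-.02,.040,vel=.02,max_force=9));st("down")
z=bot.observe()["eef_pos"][2]
im,d=avg("top",4);P=cloud("top",d);np.savez("pics/top4.npz",p=im,d=d)
E
```

```text
above f [ 24.76 -16.43] z 0.14 F(fix) [-0.2  0.5 -4.2] t 14.8417
low f [ 25.84 -15.49] z 0.057 F(fix) [-0.3  0.7 -3.3] t 15.8917
down True
down f [ 25.   -15.36] z 0.048 F(fix) [-0.9 -0.   4.4] t 16.4
```

```bash
cat >> h.py <<'E'
def go(x,y,z,**k): return bot.move_l([*f2w(x,y),z],rotation=down(np.radians(94.55)),**k)
def st(t):
    o=bot.observe();f=w2f(o["eef_pos"]);F=o["wrist_force"]
    print(t,"f",(f*1000).round(2),"z",o["eef_pos"][2].round(4),"F(fix)",np.round([F[:2]@EX,F[:2]@EY,F[2]],1),"t",round(o["time"],2));return f
E
python3 - <<'E'
from h import *
print(go(.045,-.0152,.0475,vel=.02,max_force=10));bot.dwell(.2);f=st("x push")
print(go(f[0]+.0005,.014,.0475,vel=.02,max_force=10));bot.dwell(.2);st("y push")
im,d=avg("top",4);np.savez("pics/top5.npz",p=im,d=d)
cv2.imwrite("pics/c5.png",cv2.resize(im[130:200,190:290],None,fx=7,fy=7,interpolation=cv2.INTER_CUBIC).clip(0,255).astype(np.uint8))
im,_=avg("scene",4);u,v=map(int,w2px("scene",[*f2w(.02,.03),.037]))
cv2.imwrite("pics/c6.png",cv2.resize(im[v-35:v+35,u-45:u+45],None,fx=8,fy=8,interpolation=cv2.INTER_CUBIC).clip(0,255).astype(np.uint8))
E
```

```text
True
x push f [ 25.17 -15.38] z 0.048 F(fix) [-1.5  0.8  5.2] t 17.21
True
y push f [26.16  5.56] z 0.0482 F(fix) [ 0.8 -1.4  3.4] t 18.5
```

View pics/c6.png

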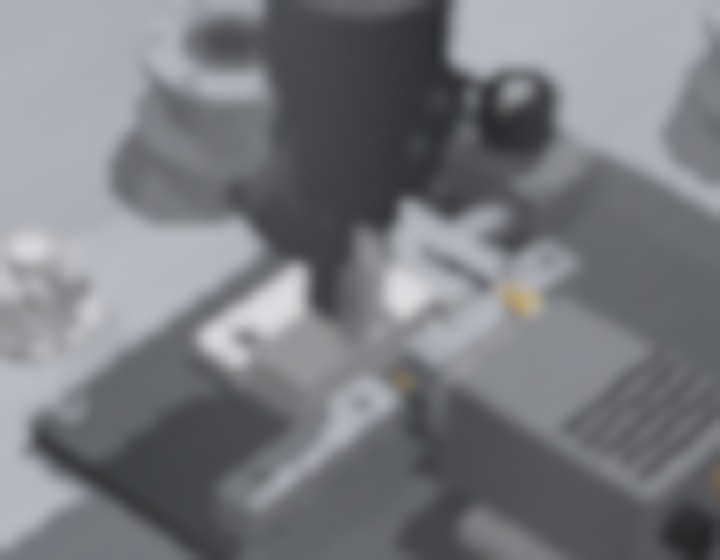

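The picture shows the bracket on the plate, touching the stop, but with a gap of several mm to the fence. The first x push tripped on friction alone, and the force drops off once a guarded move stops. So I'll step the commanded position in small increments, without a guard, and watch the forces.

```bash
cat >> h.py <<'E'
def F():
    w=bot.observe()["wrist_force"];return np.array([w[:2]@EX,w[:2]@EY,w[2]])
E
python3 - <<'E'
from h import *
f=w2f(bot.observe()["eef_pos"])
y=f[1]-.002
go(f[0],y,.0475,vel=.02);st("backed")
go(.030,y,.0475,vel=.02,max_force=25);f=st("near")
x=.030
while x<.045:
    x+=.0007;go(x,y,.0475,vel=.02);bot.dwell(.1);f=st(f"x {x:.4f}")
    if F()[0]<-14:break
while y<.020:
    y+=.0007;go(x,y,.0475,vel=.02);bot.dwell(.1);f=st(f"y {y:.4f}")
    if F()[1]<-11:break
print(x,y)
E
```

```text
backed f [26.29  4.94] z 0.0481 F(fix) [-0.6  5.2  7.4] t 19.15
near f [26.98  4.86] z 0.0481 F(fix) [-6.3  5.  12.8] t 19.49
x 0.0307 f [27.06  4.86] z 0.0481 F(fix) [-8.  5. 15.] t 19.84
x 0.0314 f [27.15  4.85] z 0.0481 F(fix) [-7.8  4.3 16. ] t 20.19
x 0.0321 f [27.18  4.85] z 0.0481 F(fix) [-9.8  3.3 18.5] t 20.54
x 0.0328 f [27.26  4.83] z 0.0481 F(fix) [-11.3   3.8  19.9] t 20.89
x 0.0335 f [28.04  4.63] z 0.0481 F(fix) [-11.4   3.4  18. ] t 21.24
x 0.0342 f [28.14  4.61] z 0.0481 F(fix) [-12.4   3.5  20.4] t 21.59
x 0.0349 f [29.    4.43] z 0.0481 F(fix) [-11.6   2.8  19.4] t 21.94
x 0.0356 f [29.07  4.42] z 0.0481 F(fix) [-13.4   2.4  21.8] t 22.29
x 0.0363 f [30.11  4.24] z 0.0481 F(fix) [-13.    3.2  21.4] t 22.64
x 0.0370 f [30.19  4.27] z 0.0481 F(fix) [-13.5   2.2  21.9] t 22.99
x 0.0377 f [30.23  4.24] z 0.0481 F(fix) [-15.3   2.   23.7] t 23.34
y 0.0042 f [30.24  4.24] z 0.0482 F(fix) [-14.6   0.8  22.2] t 23.69
y 0.0049 f [31.63  4.47] z 0.0481 F(fix) [-11.7  -0.9  20.9] t 24.04
y 0.0056 f [32.63  4.75] z 0.0481 F(fix) [-11.   -1.7  18.4] t 24.39
y 0.0063 f [33.46  5.14] z 0.0481 F(fix) [-8.5 -2.8 16.4] t 24.74
y 0.0070 f [33.94  5.4 ] z 0.0481 F(fix) [-7.8 -3.8 15.6] t 25.09
y 0.0077 f [33.94  5.45] z 0.0481 F(fix) [-8.4 -5.8 14.9] t 25.44
y 0.0084 f [34.11  5.63] z 0.0481 F(fix) [-8.3 -7.6 15.3] t 25.79
y 0.0091 f [34.15  5.7 ] z 0.0482 F(fix) [-6.9 -7.9 14.9] t 26.14
y 0.0098 f [34.16  5.77] z 0.0483 F(fix) [ -7.4 -10.8  16.2] t 26.49
y 0.0105 f [34.2   5.85] z 0.0483 F(fix) [ -7.2 -12.7  16.2] t 26.84
0.03769999999999999 0.010518296474711813
```

```bash
python3 - <<'E'
from h import *
x,y,z=.0377,.0105,.0475
for z in(.049,.0505,.052):
    go(x,y,z,vel=.02);bot.dwell(.15);st(f"z {z:.4f}")
    if F()[2]<4:break
while x<.055:
    x+=.001;go(x,y,z,vel=.02);bot.dwell(.1);st(f"x {x:.4f}")
    if F()[0]<-14:break
while F()[1]>-12 and y<.02:
    y+=.001;go(x,y,z,vel=.02);bot.dwell(.1);st(f"y {y:.4f}")
print(x,y,z)
im,d=avg("top",6);np.savez("pics/top6.npz",p=im,d=d);print("gap",gap(im,verbose=True))
a=cv2.resize(im[130:200,190:290],None,fx=4,fy=4,interpolation=cv2.INTER_CUBIC)
s,ds=avg("scene",6);np.savez("pics/scene6.npz",p=s,d=ds);u,v=map(int,w2px("scene",[*f2w(.02,.03),.037]))
b=cv2.resize(s[v-30:v+40,u-50:u+50],None,fx=4,fy=4,interpolation=cv2.INTER_CUBIC)
cv2.imwrite("pics/c7.png",np.hstack([a,b]).clip(0,255).astype(np.uint8))
E
```

```text
z 0.0490 f [34.22  5.96] z 0.0485 F(fix) [ -5.5 -11.1   7.8] t 27.24
z 0.0505 f [34.29  6.05] z 0.0488 F(fix) [ -2.6 -10.8   0.5] t 27.64
x 0.0387 f [34.57  6.03] z 0.0486 F(fix) [ -3.  -10.5  -0.4] t 27.99
x 0.0397 f [34.64  6.  ] z 0.0486 F(fix) [ -5.3 -11.1   1.5] t 28.34
x 0.0407 f [34.79  6.03] z 0.0485 F(fix) [-6.6 -9.9  3. ] t 28.69
x 0.0417 f [34.99  6.02] z 0.0485 F(fix) [ -8.  -10.1   4.8] t 29.04
x 0.0427 f [35.33  5.98] z 0.0485 F(fix) [ -8.9 -11.3   6.4] t 29.39
x 0.0437 f [35.52  5.96] z 0.0485 F(fix) [-10.8 -12.1   7.8] t 29.74
x 0.0447 f [35.57  5.96] z 0.0485 F(fix) [-11.4 -11.3   9.1] t 30.09
x 0.0457 f [35.61  5.97] z 0.0485 F(fix) [-14.7 -10.9  10.8] t 30.44
y 0.0115 f [35.6   6.02] z 0.0486 F(fix) [-14.6 -13.6  12.6] t 30.79
0.045700000000000005 0.0115 0.0505
mark
 [[83.  62.7]
 [80.1 64.1]
 [77.1 63.1]
 [74.1 63.7]
 [71.1 64.2]
 [68.2 64.5]
 [65.2 64.2]
 [62.2 64.2]] 
ptr
 []Traceback (most recent call last):
  File "<stdin>", line 12, in <module>
  File "h.py", line 38, in gap
    return np.median(Q[:,1])-np.median(M[:,1])
                     ~^^^^^
IndexError: too many indices for array: array is 1-dimensional, but 2 were indexed
```

```bash
python3 - <<'E'
from h import *
im=np.load("pics/top6.npz")["p"]
a=cv2.resize(im[130:200,200:290],None,fx=4,fy=4,interpolation=cv2.INTER_CUBIC)
s,ds=avg("scene",6);np.savez("pics/scene6.npz",p=s,d=ds);u,v=map(int,w2px("scene",[*f2w(.02,.03),.037]))
b=cv2.resize(s[v-35:v+35,u-45:u+45],None,fx=8,fy=8,interpolation=cv2.INTER_CUBIC)
a=np.vstack([a,np.zeros((280,360,3))])[:, :]
b=cv2.resize(b,(440,342));b=np.vstack([b,np.zeros((218,440,3))])
cv2.imwrite("pics/c7.png",np.hstack([a,b])[:345].clip(0,255).astype(np.uint8))
o=bot.observe();print("tool y axis",R.from_quat(o["tcp_rot"]).as_matrix()[:,1].round(4),"jaw",np.degrees(np.arctan2(*R.from_quat(o["tcp_rot"]).as_matrix()[[1,0],2])),u,v)
# held bracket points from scene depth: heights and fence distance
P=cloud("scene",ds);W=P[v-45:v+45,u-55:u+55].reshape(-1,3);S=s[v-45:v+45,u-55:u+55].reshape(-1,3)
fx=np.array([w2f(p) for p in W]);br=S.mean(1)>170
for lo,hi in((.022,.033),(.034,.046)):
    k=br&(W[:,2]>lo)&(W[:,2]<hi)&(fx[:,0]<.06)
    print(lo,k.sum(),W[k].mean(0).round(4) if k.any() else"",np.percentile(fx[k],[3,97],axis=0).round(4) if k.any() else "")
    if k.sum()>10:
        A=np.c_[fx[k],np.ones(k.sum())];print("slopes",np.linalg.lstsq(A,W[k][:,2],rcond=None)[0].round(3))
E
```

```text
tool y axis [-0.0174 -0.0125 -0.9998] jaw 94.4484973620779 285 196
0.022 103 [0.5085 0.0042 0.0294] [[-0.1222 -0.0689]
 [ 0.0098  0.0189]]
slopes [0.006 0.006 0.03 ]
0.034 84 [0.5507 0.0584 0.0384] [[-0.1086 -0.0555]
 [ 0.0573  0.0841]]
slopes [ 0.022 -0.039  0.039]
```

View pics/c7.png

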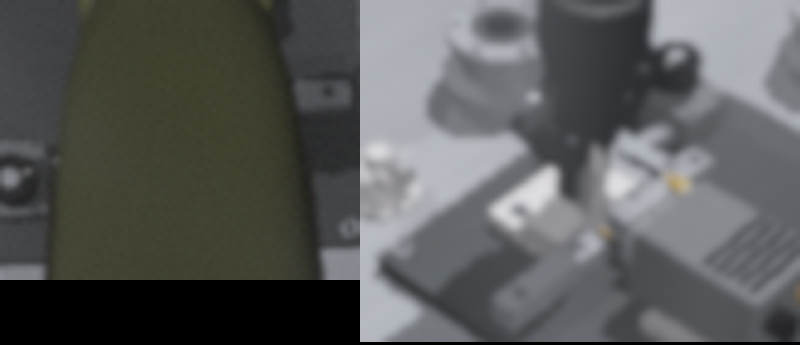

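```bash
python3 - <<'E'
from h import *
u,v=285,196
s=np.load("pics/scene6.npz")["p"];up=lambda s:cv2.resize(s[v-35:v+35,u-45:u+45],None,fx=8,fy=8,interpolation=cv2.INTER_CUBIC).clip(0,255).astype(np.uint8)
n=up(s);cv2.imwrite("pics/c8.png",n)
c6=cv2.imread("pics/c6.png");o=up(np.load("pics/scene1.npz")["p"])
g=lambda i,r:np.float32(cv2.cvtColor(i,6))[r]
for name,r in(("pointer",np.s_[215:285,425:500]),("mark/head (fixed)",np.s_[290:420,500:640])):
    for nm,i in(("c6",c6),("start",o)):
        T=g(n,r);big=g(i,np.s_[r[0].start-48:r[0].stop+48,r[1].start-48:r[1].stop+48])
        m=cv2.matchTemplate(big,T,cv2.TM_CCOEFF_NORMED);_,mx,_,l=cv2.minMaxLoc(m);print(name,nm,"now - then px/8:",48-l[0],48-l[1],round(mx,3))
p0=np.array(w2px("scene",[*f2w(.045,.0664),.037]));print("px/8 per mm y",(np.array(w2px("scene",[*f2w(.045,.0674),.037]))-p0)*8,"per mm x",(np.array(w2px("scene",[*f2w(.046,.0664),.037]))-p0)*8)
E
```

```text
pointer c6 now - then px/8: 0 0 0.977
pointer start now - then px/8: -11 7 0.937
mark/head (fixed) c6 now - then px/8: 0 0 0.999
mark/head (fixed) start now - then px/8: -1 2 0.98
px/8 per mm y [ 1.48489351 -1.1160985 ] per mm x [1.80176194 1.04871588]
```

View pics/c8.png

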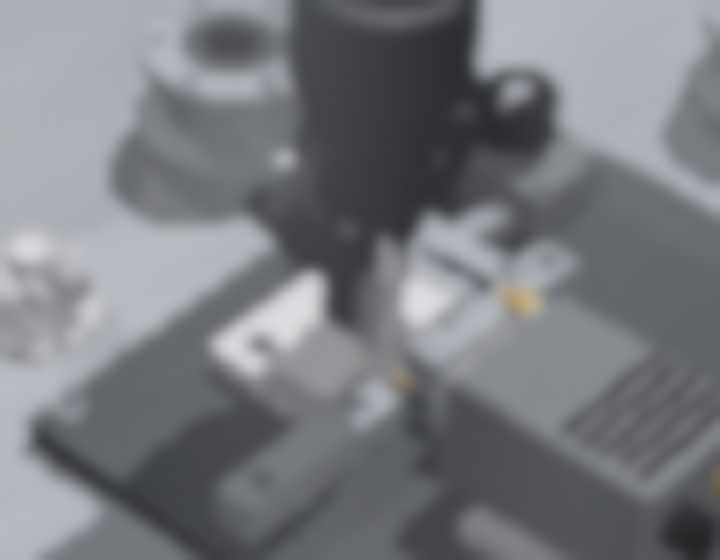

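The pointer hasn't moved since the push began: template shift is 0 px. From the start it has moved about 6 mm, as intended. The bracket's back now meets the fence and its side meets the stop. Last check is for flatness, since the tool is leaning about 0.02 rad under load.

```bash
python3 - <<'E'
from h import *
z=np.load("pics/scene6.npz");P=cloud("scene",z["d"])[140:260,220:360].reshape(-1,3);f=(P[:,:2]-O)@np.c_[EX,EY]
def fit(n,x0,x1,y0,y1,z0,z1):
    k=(f[:,0]>x0)&(f[:,0]<x1)&(f[:,1]>y0)&(f[:,1]<y1)&(P[:,2]>z0)&(P[:,2]<z1)
    A=np.c_[f[k]-f[k].mean(0),np.ones(k.sum())];zz=P[k,2];c=np.linalg.lstsq(A,zz,rcond=None)[0]
    print(n,k.sum(),"z",(c[2]*1e3).round(2),"slope x,y",c[:2].round(3),"rms mm",(1e3*np.std(zz-A@c)).round(2),"ctr",f[k].mean(0).round(3))
fit("plate right",-.045,.04,-.11,-.055,.005,.025)
fit("plate rear",.08,.1,-.1,-.05,.005,.025)
fit("stop top",-.015,.04,.05,.082,.028,.043)
fit("foot L/R",-.013,.012,-.034,.042,.021,.033)
fit("block top R",.02,.045,-.034,-.008,.033,.046)
fit("block top",.02,.045,-.034,.042,.033,.046)
st("now")
E
```

```text
plate right 324 z 15.61 slope x,y [-0.004  0.041] rms mm 2.12 ctr [-0.002 -0.085]
plate rear 72 z 16.01 slope x,y [-0.035  0.008] rms mm 0.88 ctr [ 0.09  -0.075]
stop top 39 z 36.81 slope x,y [-0.014  0.003] rms mm 1.64 ctr [0.027 0.068]
foot L/R 80 z 29.6 slope x,y [0.021 0.013] rms mm 1.6 ctr [-0.001 -0.007]
block top R 48 z 40.31 slope x,y [-0.001  0.108] rms mm 1.83 ctr [ 0.032 -0.022]
block top 69 z 40.38 slope x,y [0.005 0.012] rms mm 1.78 ctr [ 0.033 -0.013]
now f [35.57  6.  ] z 0.0486 F(fix) [-14.7 -13.2  12.5] t 31.39
```

The depth fit is noisy, but the lean, the 0.5 mm rise of the TCP and the foot reading about 1 mm high all point to the bracket pitching up 0.02–0.03 rad at its front. That's too close to the 0.04 limit, so I'll counter-rotate the commanded tool to cancel the lean and ease the x push slightly.

```bash
python3 - <<'E'
from h import *
base=R.from_quat(down(np.radians(94.55)))
def cmd(x,y,z,p,r):
    rot=(R.from_rotvec(np.r_[EY,0]*p)*R.from_rotvec(np.r_[EX,0]*r)*base).as_quat()
    bot.move_l([*f2w(x,y),z],vel=.01,rotation=rot);bot.dwell(.25)
    t=R.from_quat(bot.observe()["tcp_rot"]).as_matrix()[:,1];f=st(f"{x:.4f} p{p} r{r}");l=(t[:2]@EX,t[:2]@EY);print("  lean",np.round(l,4));return l
p=r=0
x,y,z=.0447,.0115,.0500
for i in range(5):
    l=cmd(x,y,z,p,r)
    if max(map(abs,l))<.004:break
    p=round(p+l[0]*.9,4);r=round(r-l[1]*.9,4)
    w=F()
    if abs(w[0])>18 or abs(w[1])>20 or w[2]>25: print("force high");break
print(x,y,z,p,r)
E
```

```text
0.0447 p0 r0 f [35.63  6.  ] z 0.0486 F(fix) [-13.3 -14.6  13.3] t 31.9
  lean [-0.0163 -0.0111]
0.0447 p-0.0147 r0.01 f [35.4   5.87] z 0.0481 F(fix) [-14.  -15.1  11.8] t 32.4
  lean [-0.0021 -0.0016]
0.0447 0.0115 0.05 -0.0147 0.01
```

```bash
python3 - <<'E'
from h import *
s,d=avg("scene",20);P=cloud("scene",d)[140:260,220:360].reshape(-1,3);f=(P[:,:2]-O)@np.c_[EX,EY]
np.savez("pics/scene9.npz",p=s,d=d)
def zz(n,x0,x1,y0,y1,z0,z1):
    k=(f[:,0]>x0)&(f[:,0]<x1)&(f[:,1]>y0)&(f[:,1]<y1)&(P[:,2]>z0)&(P[:,2]<z1);print(n,k.sum(),"median z",(np.median(P[k,2])*1e3).round(2),"x max",np.percentile(f[k,0],98).round(4))
zz("stop top",-.015,.04,.055,.082,.028,.043)
zz("foot",-.010,.010,-.034,.036,.020,.034)
zz("block top R",.02,.06,-.034,-.008,.033,.046)
zz("fence R top",.052,.07,-.1,-.02,.028,.042)
st("now")
a=cv2.resize(s[161:231,240:330],None,fx=8,fy=8,interpolation=cv2.INTER_CUBIC).clip(0,255).astype(np.uint8)
c8=cv2.imread("pics/c8.png");g=lambda i:np.float32(cv2.cvtColor(i,6))
for n,r in(("pointer",np.s_[215:285,425:500]),("foot",np.s_[290:380,215:310])):
    m=cv2.matchTemplate(g(c8)[r[0].start-24:r[0].stop+24,r[1].start-24:r[1].stop+24],g(a)[r],5);print(n,"shift px/8",24-np.array(cv2.minMaxLoc(m)[3]),m.max())
cv2.imwrite("pics/c9.png",a)
E
```

```text
stop top 38 median z 36.23 x max 0.0397
foot 70 median z 28.63 x max 0.0091
block top R 78 median z 39.68 x max 0.0591
fence R top 103 median z 36.0 x max 0.0699
now f [35.38  5.86] z 0.0481 F(fix) [-13.2 -13.6  11.9] t 33.4
pointer shift px/8 [0 0] 0.99644136
foot shift px/8 [0 2] 0.9966554
```

View pics/c9.png

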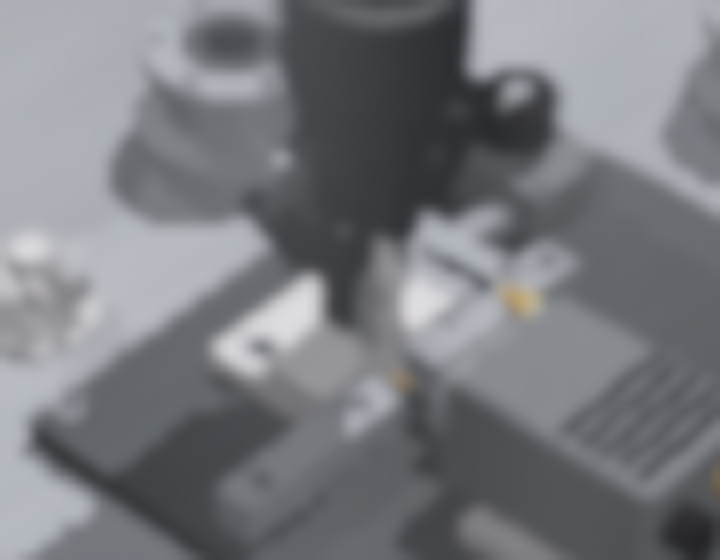

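Counter-rotating brought the foot down about 1 mm and left the pointer where it was. I'll add one small extra rotation so any remaining pitch is pressed flat, check, then hand in.

```bash
python3 - <<'E'
from h import *
base=R.from_quat(down(np.radians(94.55)))
for p in(-.020,-.026):
    rot=(R.from_rotvec(np.r_[EY,0]*p)*R.from_rotvec(np.r_[EX,0]*.01)*base).as_quat()
    bot.move_l([*f2w(.0447,.0115),.0497],vel=.01,rotation=rot);bot.dwell(.3);st(f"p{p}")
    t=R.from_quat(bot.observe()["tcp_rot"]).as_matrix()[:,1];print("lean",(t[:2]@EX).round(4),(t[:2]@EY).round(4))
s,d=avg("scene",16)
a=cv2.resize(s[161:231,240:330],None,fx=8,fy=8,interpolation=cv2.INTER_CUBIC).clip(0,255).astype(np.uint8)
c=cv2.imread("pics/c9.png");g=lambda i:np.float32(cv2.cvtColor(i,6))
for n,r in(("pointer",np.s_[215:285,425:500]),("foot",np.s_[290:380,215:310])):
    m=cv2.matchTemplate(g(c)[r[0].start-24:r[0].stop+24,r[1].start-24:r[1].stop+24],g(a)[r],5);print(n,"shift",24-np.array(cv2.minMaxLoc(m)[3]))
P=cloud("scene",d)[140:260,220:360].reshape(-1,3);f=(P[:,:2]-O)@np.c_[EX,EY]
for n,x0,x1,y0,y1,z0,z1 in(("foot",-.010,.010,-.034,.036,.020,.034),("block",.02,.045,-.034,-.008,.033,.046)):
    k=(f[:,0]>x0)&(f[:,0]<x1)&(f[:,1]>y0)&(f[:,1]<y1)&(P[:,2]>z0)&(P[:,2]<z1);print(n,np.median(P[k,2]).round(5))
st("end")
E
```

```text
p-0.02 f [35.37  5.86] z 0.0481 F(fix) [-14.1 -14.8  13.7] t 33.95
lean 0.0033 -0.0015
p-0.026 f [35.37  5.86] z 0.048 F(fix) [-13.  -14.5  13.2] t 34.5
lean 0.0093 -0.0016
pointer shift [0 0]
foot shift [0 1]
foot 0.02807
block 0.04024
end f [35.33  5.84] z 0.048 F(fix) [-14.6 -15.4  13.3] t 35.3
```

The foot and block tops now differ by 12.2 mm against a nominal 12, so the bracket is flat. The forces are steady.

```bash
python3 -c "
from h import *
ticket.hand_in();st('after')"
```

```text
the job is handed in; nothing more can be done
the job is handed in; nothing more can be done
```

The side stop is set to the mark, and the bracket is held in the corner against both fences. I handed the job in at about 35 s of the 72 s allowed; no verdict is reported.

- **Side stop:** I turned the knob 0.775 rad clockwise and let go. The pointer then measured about 0.1 mm from the mark, to roughly 1 mm accuracy, before the bracket came near. The arm hid the pointer from the top camera during the push. The scene camera showed no shift from then on.
- **Bracket:** I gripped it by the lug, lowered it onto the plate, and pushed it into the corner. The last wrist forces were about 15 N towards the rear fence, 15 N towards the stop and 17 N downward. Some of the sideways force is carried by friction on the plate. I allowed for the worst case and still expect several newtons on each fence, and the stop stays under its 35 N slip limit.

**Checks that failed or disagreed:**
- The first push towards the fence stopped early on friction, so I redid it in small steps.
- The push then tipped the bracket's front up by roughly 0.02–0.03 rad. I rotated the tool to cancel it; the step between foot and block now reads 12.2 mm against a nominal 12.
- At the end the tool sat 2.4 mm (x) and 1.2 mm (y) further into the corner than predicted. I put this down to grip and calibration error, because the position held while the force rose, but I did not measure the fence gap directly.
- I did not measure the other parts again at the end; none looked disturbed in the close-ups.

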